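# Eject the washer onto the demagnetiser and hold the dial at the third click

### The job

Push the red ejector slide all the way forward so that it shoves the steel washer out of its magazine to lie flat on the black demagnetiser pad, and let the slide spring back; do not touch the washer itself. Then turn the spring-return dial on the grey box clockwise past its first two clicks to the third one, where its white pointer line faces the red dot, not on to the black dot, and finish while still holding it there with the fingers, since it springs back when let go. Leave the tape measure, the tin cup and the eye bolt where they are.

Things in the scene. Friction and masses are not known exactly. Their poses are not given: they have to be found in the camera images.
- feeder: Fixed blue demagnetiser with washer magazine. Origin on the work surface under the magazine's front lip; x: direction of ejection, z up. x -112..0 mm: magazine, 93 wide, deck 25 high, clear rails over the washer's rim (tops 36.5 high, open between for |y| < 25). x 0..104: tray 106 wide, rim 32 high, inside 94 x 86, floor a black pad 12 high. Heights are above the work surface.
- pad (a point): Middle of the top of the black demagnetiser pad; in the feeder's frame at x = 47, z = 12 mm. Axes as the feeder's.
- washer: Loose steel fender washer, 70 mm across, hole 18 mm, 5 mm thick, about 130 g. Origin: centre of its underside, z its axis. At the start it lies flat on the magazine deck, centre 40 mm behind the lip, held by two small spring nubs. Pushed off the lip it drops 13 mm onto the pad.
- ejector (a joint): Travel of the red ejector slide along the feeder's x, in m: 0 at rest, 0.085 fully forward (end stop). A spring takes it back when let go. The washer drops onto the pad only in the last part, from about 0.078. Pushing takes about 3 N at first, 7 N at the end, a few N more past the nubs.
- ejector_tab (a point): Middle of the top of the slide's red upright tab, 75 mm above the work surface, at rest 83 mm behind the lip; it moves with the slide. The tab is a plate 12 mm thick (feeder x) and 32 mm wide (y), free above the rails from 37 to 75 mm above the work surface. Push its robot-side face, 6 mm behind this point, or pinch it from above across the 12 mm.
- box: Fixed grey control box, 124 x 124 x 50 mm high. Origin: centre of its underside, on the dial's axis; z up. Dots on its top, 49 mm from the axis: white (rest) on the -x side, then clockwise seen from above every 25 degrees yellow, yellow, red (bigger, the third click), black (end stop).
- dial_grip (a point): Point on the dial's vertical axis amid its grip bar, 72 mm above the work surface; it turns with the dial. The bar, 60 mm long (x) and 14 wide (y), stands 57 to 83 mm above the work surface on a round skirt 72 mm across, its top 57 mm up. The bar's -x half carries the white pointer line; at rest it points along the box's -x.
- dial (a joint): Turn of the dial in rad, growing clockwise seen from above: 0 at rest (white dot), clicks at 0.436, 0.873, 1.309 (red dot), end stop 1.75 (black dot). A spring, 0.06 N m/rad with 0.05 N m preload, turns it back to 0 from everywhere when let go; the clicks add a ripple of 0.03 N m and do not hold it.
- tape: Bystander: yellow tape-measure case, 70 (x) x 40 x 60 mm high, origin centre of its underside.
- cup: Bystander: tin parts cup, 68 mm across the rim, 55 mm high, origin centre of its underside.
- eyebolt: Bystander: chrome eye bolt lying flat, 8 mm bar, origin under the centre of its 40 mm eye, shank along its -x to 79 mm.
Mind the look-alikes: they are no part of the job. Of the things like the washer, leave any that is brown or yellow; of the rest the larger one is meant.

How it is judged:
By the outcome, as a careful person would: the job done as asked, in the order asked, and still so for the second after the job is handed in, while the arm keeps its last pose, push and grip.
It also fails if it takes over 45 s, if anything falls off the work surface, if the arm or the gripper's body presses on something with over 40 N, if the wrist force passes 120 N, or if a joint passes its speed limit or range.

### The arm

A 6-joint arm with a two-finger parallel gripper is mounted at the origin on the work surface. World frame = base frame: x ahead of the robot, y to its left, z up, the work surface at z = 0. Lengths are in m, angles in rad, forces in N, time in s.
With the tool pointing down it reaches from about 0.325 to 0.925 m from the base axis. Payload 3.1 kg.
Tool frame: the origin (TCP) lies on the centre line of the jaws, within the pads' length; the fingertips stand ahead of it and the grasp point (between the pads) is the TCP (manip.nose_length is the z of the fingertips in the tool frame, in m); z points along the fingers, y is the line along which they close (so a half turn about z gives the same grasp; the last joint's range is limited). The gripper opens to 85 mm and grips with 20 to 120 N. Pads are 22 mm wide; open, the fingers measure 114 mm over their backs; the gripper's body (76 mm by 85 mm) begins 54 mm behind the grasp point. The pads swing forward as they close: fully open they stand 13 mm farther back than shut.
Start: joints at [-1.224, 0.217, 1.613, -0, 1.311, -0.112], TCP at [0.277, -0.56, 0.25] pointing down, gripper open.
Joint ranges: [-2.75, 2.75], [-0.78, 2.1], [0.31, 2.55], [-1.13, 4.27], [0.13, 2.63], [-2.58, 2.58]. Speed limits (rad/s): [2.79, 2.79, 3.14, 3.14, 3.14, 3.14].

### API

Orientations are given as [roll, pitch, yaw] about the fixed x, y, z axes, in that order (R = Rz(yaw) Ry(pitch) Rx(roll)).
In Python, from workcell import manip gives the robot as it stands.
- The arm moves only by the tool apply_moves, never from a script. Its argument "deltas" is one flat list of numbers, 7 for each row, row after row: the shift along the world's x, y, z in units of 500 mm (1.0 is 500 mm), then the turn, a rotation vector about the world's x, y, z in units of 45 degrees (1.0 is 45 degrees), then the finger opening in mm, from 0 to 85.4. In form: [tx, ty, tz, ax, ay, az, fingers, tx, ty, tz, ax, ay, az, fingers, ...]. A call has 1 to 10 rows; each row is the pose to reach, as a shift and turn from the pose commanded when the call began; what a row does not reach only later rows make up. A row lasts 1/8 s, in which the tool goes at most 62.5 mm and 10.7 degrees, less where a joint would pass 70% of its speed; a pose out of reach is approached as far as the arm can. A call with a number of a shift or a turn outside -1 to 1 is refused whole. A call with a gripper value outside its range is refused whole. The fingers move at their own pace and stop on an object; the grip force is fixed at half the most. Time passes only in rows, so rows that repeat a pose let the fingers close. It gives the time, the measured TCP pose, the force, the opening and the grip force at its end, in the units of the state.
- manip.state(): the state, without advancing time (a new reading comes with each control period).
- manip.capture(name): name is "scene" or "side" or "wrist"; returns a dict with "frame" (420x560x3 uint8, red, green, blue), "camera_matrix" (3x3 intrinsics, pixels), "extrinsics" (4x4, takes a point from world to camera coordinates). Camera axes: x right, y down, z forward; pixel columns grow to the right and rows downward; lengths in m; the calibration is good to about 2 mm. A picture is of the moment at which its call begins. There is no depth.
- manip.close_job(): hands the job in; it is judged then, once.
Trained networks look in a picture, given as the dict that the camera call returned (one of the last four; its "shot" number tells which), for a name from the list of things; names that differ only in an ending like _2 or _b are one class to them, and where a whole thing is asked for, a point or a joint stands for the part that bears it (a point fixed in the world has none). Each returns a list of dicts, best first, with "score" (0 to 1); they miss things now and then, are a little off and sometimes report something else, mostly with a low value. They report only what shows in the picture. A call takes as long as a camera call. They do not tell look-alikes from the thing itself.
- manip.search_frame(picture, target): "extent" ([left, top, right, bottom] in pixels, round what is visible of it).
The state is a dict: "t": time; "joint_positions": joint angles; "joint_vel": joint speeds; "effort": joint torques, N m; "tcp_pos": TCP position; "eef_rot": TCP orientation; "ft_force": force on the tool from outside, world axes, zero at the start; "moment": the same for the moment, N m; "gripper_width": opening from 0.0 (shut) to 1.0 (fully open); "grip_force": force on a finger pad.
Only numpy, scipy, OpenCV 4.12 (cv2) and the standard library are available. Lean on these libraries where they do the work, as an engineer would, in place of code of your own. Each camera call takes 0.05 s, during which the arm holds its last target. There are 200 camera calls.

## Working session

There is one attempt and no reset: what is moved stays moved. The work goes in short steps, Python scripts to look and compute and a tool call to move; the robot and the scene stay as the last step left them, time stands still between calls to the robot, and variables do not carry over. Pictures are saved under pics/ and viewed, at most 10 in all, crops included, and the job is handed in when it is done.

Besides the shell and the picture viewer there is one more tool, called after "Call:" by a JSON object that holds its "name" and its "arguments", one argument or row to a line. apply_moves: Moves the arm, as the interface text tells. Shifts and turns lie within -1 to 1; 1 stands for 500 mm of shift or 45 degrees of turn. Its arguments: {"type":"object","properties":{"deltas":{"type":"array"}},"required":["deltas"]}

```bash
mkdir -p pics; cat > h.py <<'E'
from workcell import manip
import cv2, numpy as np
def snap(n,f):
    p=manip.capture(n); cv2.imwrite(f'pics/{f}.png',cv2.cvtColor(p['frame'],cv2.COLOR_RGB2BGR)); return p
def ray(p,uv):
    K=np.array(p['camera_matrix']);T=np.array(p['extrinsics'])
    d=T[:3,:3].T@np.linalg.solve(K,[uv[0],uv[1],1.]); c=-T[:3,:3].T@T[:3,3]; return c,d/np.linalg.norm(d)
def atz(p,uv,z):
    c,d=ray(p,uv); return c+d*(z-c[2])/d[2]
def tri(rs):
    A=sum(np.eye(3)-np.outer(d,d) for c,d in rs); b=sum((np.eye(3)-np.outer(d,d))@c for c,d in rs)
    x=np.linalg.solve(A,b); return x,[np.linalg.norm(np.cross(d,x-c)) for c,d in rs]
def proj(p,X):
    K=np.array(p['camera_matrix']);T=np.array(p['extrinsics']);q=K@(T[:3,:3]@np.array(X)+T[:3,3]);return q[:2]/q[2]
E
python3 - <<'E'
from h import *
import pickle
np.set_printoptions(precision=4,suppress=True)
P={}
for n in ('scene','side','wrist'):
    p=snap(n,n+'0');P[n]=p
    print(n,-p['extrinsics'][:3,:3].T@p['extrinsics'][:3,3])
    for t in ('feeder','washer','ejector_tab','box','dial_grip','tape','cup','eyebolt'):
        for r in manip.search_frame(p,t)[:3]: print(t,np.round(r['extent']),round(r['score'],2))
pickle.dump(P,open('P0.pkl','wb'))
print(manip.state(),manip.nose_length)
E
cd pics; python3 -c "
import cv2,numpy as np
"
```

```text
scene [1.0681 0.2308 0.8242]
feeder [307. 237. 376. 358.] 0.85
washer [326. 254. 357. 288.] 0.8
washer [350. 198. 373. 220.] 0.68
washer [406. 232. 431. 251.] 0.63
ejector_tab [329. 236. 352. 258.] 0.55
box [108. 185. 192. 262.] 0.85
dial_grip [131. 188. 172. 229.] 0.97
tape [236. 208. 258. 248.] 0.75
cup [194. 271. 234. 315.] 0.94
cup [325. 254. 354. 287.] 0.27
eyebolt [128. 187. 170. 229.] 0.74
eyebolt [267. 144. 282. 173.] 0.46
side [ 0.3256 -0.4345  0.5938]
feeder [217. 153. 317. 220.] 0.69
washer [204. 236. 241. 266.] 0.8
washer [169. 215. 195. 230.] 0.69
washer [247. 176. 273. 196.] 0.64
ejector_tab [231. 174. 251. 202.] 0.53
box [316. 264. 426. 367.] 0.92
dial_grip [352. 280. 395. 320.] 0.74
dial_grip [270. 229. 308. 267.] 0.44
tape [269. 227. 310. 271.] 0.71
cup [339. 198. 372. 244.] 0.6
cup [349. 280. 393. 321.] 0.52
eyebolt [162. 287. 216. 324.] 0.58
wrist [ 0.3427 -0.5276  0.3744]
{'t': 1.35, 'joint_positions': array([-1.2242,  0.2169,  1.6134, -0.    ,  1.3113, -0.1122]), 'joint_vel': array([ 0.    , -0.0007,  0.0011,  0.0008,  0.0004, -0.0009]), 'effort': array([  0.0006, -39.6879, -30.4244,  -0.0001,   0.0008,   0.    ]), 'tcp_pos': array([ 0.2768, -0.5604,  0.2503]), 'eef_rot': array([-3.1415,  0.    ,  0.4588]), 'ft_force': array([0.345 , 1.2644, 0.1852]), 'moment': array([ 0.0136, -0.035 ,  0.0087]), 'grip_force': 0.0, 'gripper_width': 0.9999501849198473} 0.019
```

View pics/scene0.png

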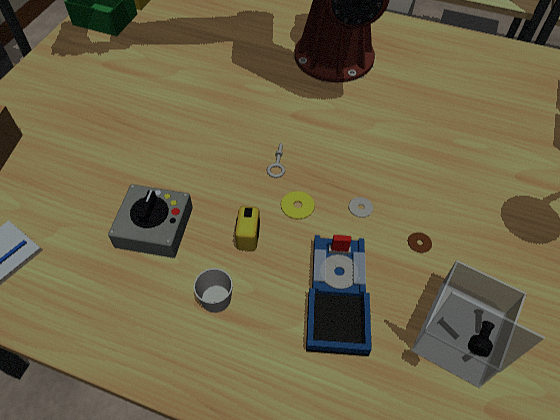

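View pics/side0.png

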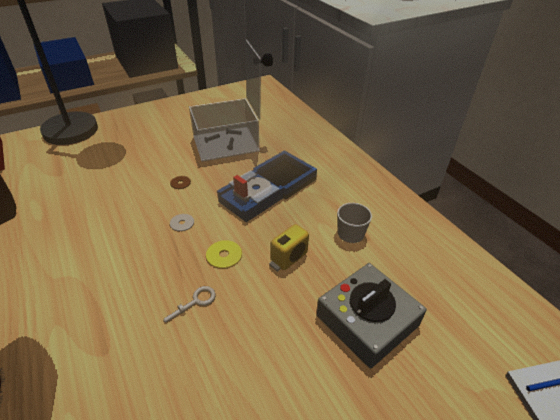

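The scene picture shows the feeder at (340,297), ejecting toward the camera, with its red tab at (341,243). The box is at (150,222), with its white dot near (158,193) and its red dot near (175,211). The side picture shows the tab at (240,187) and the dial at (373,300).

```bash
python3 - <<'E'
from h import *
import pickle
np.set_printoptions(precision=4,suppress=True)
P=pickle.load(open('P0.pkl','rb'));S,D=P['scene'],P['side']
for n,a,b in (('tab top',(342,237),(240,177)),('dial',(151,208),(373,300)),('tape',(248,208),(289,232)),('cup rim',(213,285),(354,215))):
    print(n,*tri([ray(S,a),ray(D,b)]))
for n,a,z in (('tray fl',(308,352),.032),('tray fr',(370,352),.032),('back l',(315,238),.025),('back r',(364,238),.025),('white',(158,193),.05),('red',(175,211),.05),('black',(172,221),.05)): print(n,atz(S,a,z))
for n,a,z in (('white',(351,319),.05),('red',(345,288),.05),('black',(354,281),.05)): print('side',n,atz(D,a,z))
def crop(p,c,w):
    x,y=c; h=w*3//4
    return cv2.resize(cv2.cvtColor(p['frame'],cv2.COLOR_RGB2BGR)[y-h//2:y+h//2,x-w//2:x+w//2],(400,300),interpolation=cv2.INTER_CUBIC)
m=np.vstack([np.hstack([crop(S,(340,297),172),crop(S,(150,222),120)]),np.hstack([crop(D,(267,187),120),crop(D,(370,312),132)])])
cv2.imwrite('pics/m0.png',cv2.convertScaleAbs(m,alpha=1.5))
E
```

```text
tab top [0.5826 0.1825 0.0785] [np.float64(0.0005193525526702929), np.float64(0.0005193525526704567)]
dial [ 0.6413 -0.1767  0.0603] [np.float64(0.002996775092801441), np.float64(0.002996775092801665)]
tape [0.5892 0.0001 0.08  ] [np.float64(0.0038895898812260606), np.float64(0.003889589881226169)]
cup rim [0.7408 0.0003 0.0525] [np.float64(0.0002442786050451864), np.float64(0.0002442786050452066)]
tray fl [0.7863 0.19   0.032 ]
tray fr [0.7499 0.2845 0.032 ]
back l [0.5691 0.1314 0.025 ]
back r [0.5354 0.2185 0.025 ]
white [ 0.5968 -0.1847  0.05  ]
red [ 0.6233 -0.1338  0.05  ]
black [ 0.646  -0.1284  0.05  ]
side white [ 0.5975 -0.1856  0.05  ]
side red [ 0.6238 -0.1334  0.05  ]
side black [ 0.6455 -0.1288  0.05  ]
```

View pics/m0.png

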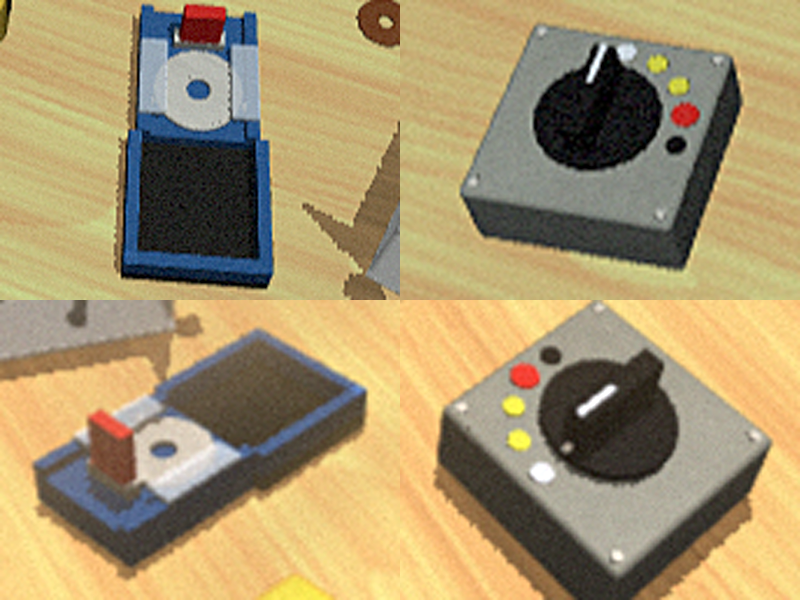

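The montage shows the feeder yawed about 21°, with the tab upright and the washer behind the lip. The dial pointer faces the white dot. I'll take close wrist views next, starting with the box on the way.

Call:
{"name": "apply_moves", "arguments": {
  "deltas": [0.07,0.09,0,0,0,0,85,0.13,0.18,0,0,0,0,85,0.2,0.27,0.0,0,0,0,85,0.26,0.36,0.0,0,0,0,85,0.33,0.45,0.0,0,0,0,85,0.39,0.54,0.0,0,0,0,85,0.46,0.63,0.0,0,0,0,85,0.5,0.7,0.0,0,0,0,85,0.5,0.7,0.0,0,0,0,85,0.5,0.7,0,0,0,0,85]
}}

```text
t: 2.6
tcp_pos: [0.5266, -0.2107, 0.2503]
eef_rot: [3.141, 0.001, 0.459]
ft_force: [-1.1, -0.8, -0.6]
gripper_width: 0.995
grip_force: 0.0
```

```bash
python3 - <<'E'
from h import *
import pickle
np.set_printoptions(precision=4,suppress=True)
p=snap('wrist','w1');pickle.dump(p,open('w1.pkl','wb'))
print(manip.state()['tcp_pos'],manip.state()['eef_rot']);T=p['extrinsics'];print(-T[:3,:3].T@T[:3,3],T[:3,:3])
for t in ('box','dial_grip'):print(t,[(r['extent'],r['score']) for r in manip.search_frame(p,t)[:2]])
E
```

```text
[ 0.5264 -0.2112  0.2503] [3.1413 0.0005 0.4581]
[ 0.5926 -0.1778  0.3744] [[ 0.4429 -0.8966  0.0011]
 [-0.8576 -0.4233  0.292 ]
 [-0.2614 -0.1303 -0.9564]]
box [([224.7, 0.0, 373.6, 149.7], 0.84)]
dial_grip [([260.0, 29.3, 337.7, 110.7], 0.88)]
```

View pics/w1.png

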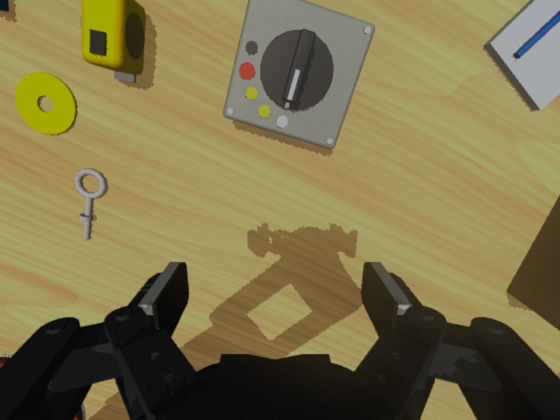

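The wrist view shows the box at the top. Its dots are white (282,121), yellow (264,111) and (252,93), red (247,71) and black (252,47). The tape, eye bolt and yellow decoy are to the left.

Call:
{"name": "apply_moves", "arguments": {
  "deltas": [-0.01,0.1,0.04,0,0,0,60,-0.02,0.2,0.08,0,0,-0.04,40,-0.03,0.32,0.12,0,0,-0.08,20,-0.04,0.44,0.16,0,0,-0.12,0,-0.06,0.56,0.16,0,0,-0.12,0,-0.07,0.66,0.16,0,0,-0.12,0,-0.07,0.7,0.16,0,0,-0.12,0,-0.07,0.7,0.16,0,0,-0.12,0,-0.07,0.7,0.16,0,0,-0.12,0]
}}

```text
t: 3.88
tcp_pos: [0.492, 0.1383, 0.3302]
eef_rot: [3.141, 0.0, 0.363]
ft_force: [-0.5, -0.5, 0.4]
gripper_width: -0.005
grip_force: 0.0
```

```bash
cat > box.py <<'E'
from h import *
import pickle
from scipy.optimize import least_squares
np.set_printoptions(precision=4,suppress=True)
P=pickle.load(open('P0.pkl','rb'));w1=pickle.load(open('w1.pkl','rb'))
O=[(P['scene'],[(158.1,192),(166.8,196.2),(173.7,202.8),(175.5,211.5),(172.8,220.5)]),
(P['side'],[(350.9,319.5),(343.3,308.8),(341.6,297.6),(345.3,287.8),(353.5,281)]),
(w1,[(282,121),(264,111),(252,93),(247,71),(252,47)])]
def mod(q):
    a=np.pi-np.radians(25)*np.arange(5)+q[3]
    return np.c_[q[0]+.049*np.cos(a),q[1]+.049*np.sin(a),np.full(5,q[2])]
def f(q,O=O): return np.concatenate([[proj(p,X)-np.array(u) for X,u in zip(mod(q),us)] for p,us in O]).ravel()
q0=[.643,-.178,.05,.3]
r=least_squares(f,q0);print('box',r.x,np.degrees(r.x[3]),np.sqrt(np.mean(r.fun**2)))
for o in O: print(least_squares(lambda q:f([q[0],q[1],.05,q[2]],[o]),[.643,-.178,.3]).x)
E
python3 box.py; python3 - <<'E'
from h import *
import pickle
p=snap('wrist','w2');pickle.dump(p,open('w2.pkl','wb'));print(manip.state()['tcp_pos'],manip.state()['eef_rot'])
for t in ('feeder','ejector_tab','washer'):print(t,[(r['extent'],r['score']) for r in manip.search_frame(p,t)[:2]])
E
```

```text
box [ 0.6434 -0.1776  0.0501  0.1738] 9.957678950931637 0.5456501721630188
[ 0.6442 -0.1771  0.1711]
[ 0.6452 -0.1775  0.1788]
[ 0.6427 -0.1776  0.1707]
[0.49206098 0.1381739  0.33022814] [3.14111267e+00 3.00866454e-04 3.62511121e-01]
feeder [([228.7, 1.1, 318.1, 127.6], 0.86), ([369.3, 110.2, 417.4, 169.9], 0.43)]
ejector_tab [([252.8, 94.9, 285.3, 103.6], 0.88)]
washer [([143.5, 110.5, 173.4, 144.7], 0.85), ([215.7, 171.7, 247.1, 200.4], 0.75)]
```

View pics/w2.png

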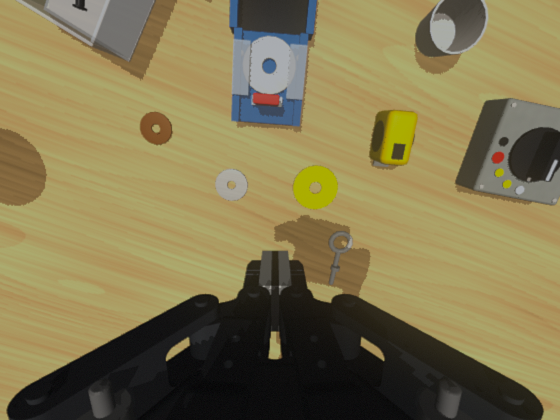

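The wrist view shows the feeder at the top: tab top at (267,99), washer hole at (269,66), magazine back corners near (233,122) and (299,124). The path to the tab is clear.

```bash
cat > feed.py <<'E'
from h import *
import pickle
from scipy.optimize import least_squares
np.set_printoptions(precision=4,suppress=True)
P=pickle.load(open('P0.pkl','rb'));w=pickle.load(open('w2.pkl','rb'))
M=dict(hole=(-40,0,30),tab=(-83,0,75),bl=(-112,46.5,25),br=(-112,-46.5,25),tbl=(0,53,32),tbr=(0,-53,32),tfl=(104,53,32),tfr=(104,-53,32))
# scene camera looks back at the robot: image left = feeder -y
O=[(P['scene'],dict(hole=(339.1,271),tab=(342.1,237.8),br=(315.5,236),bl=(364.5,239),tbr=(309.9,289.7),tbl=(369.2,293.2))),
(P['side'],dict(hole=(255.6,187),tab=(239.7,179.2),br=(245.4,210.1),bl=(218.4,191.2),tfl=(285,151.9),tfr=(316.8,168.4))),
(w,dict(hole=(269,66),tab=(268,98.5),bl=(233,122),br=(299,124),tbl=(230,27),tbr=(316,33)))]
def W(q,m):
    m=np.array(m)/1000;c,s=np.cos(q[2]),np.sin(q[2]);return [q[0]+c*m[0]-s*m[1],q[1]+s*m[0]+c*m[1],m[2]+q[3]]
def f(q,O=O): return np.concatenate([proj(p,W(q,M[k]))-np.array(u) for p,d in O for k,u in d.items()])
r=least_squares(f,[.665,.207,.37,0],loss='soft_l1');print('feeder',r.x,np.degrees(r.x[2]));print(f(r.x).reshape(-1,2).round(1).tolist())
for k in('tab','hole'): print(k,W(r.x,M[k]),tri([ray(p,d[k]) for p,d in O]))
E
python3 feed.py
```

```text
feeder [ 0.6604  0.2054  0.2872 -0.0008] 16.45759562911042
[[-0.2, -0.5], [-0.2, -0.6], [-1.2, 0.6], [-1.3, 1.0], [-0.9, -2.0], [0.0, -1.1], [-0.1, -0.1], [-0.0, -0.0], [-0.1, 4.5], [-1.8, 2.5], [-1.1, -1.5], [0.0, 0.6], [0.8, -1.1], [-1.3, -0.8], [-0.5, -2.1], [0.6, 1.1], [-0.4, -1.0], [-1.9, 0.2]]
tab [np.float64(0.5807838007081301), np.float64(0.18187770708701118), np.float64(0.07420418777677035)] (array([0.5809, 0.1815, 0.0737]), [np.float64(0.001162260863099866), np.float64(0.0005609536726114316), np.float64(0.001450280974203769)])
hole [np.float64(0.6220220765544751), np.float64(0.19405984996996706), np.float64(0.029204187776770352)] (array([0.6218, 0.1946, 0.028 ]), [np.float64(0.000482599410855028), np.float64(0.0008233994549484923), np.float64(0.001154716399586594)])
```

Call:
{"name": "apply_moves", "arguments": {
  "deltas": [0.05,0.03,-0.1,0,0,-0.04,0,0.11,0.067,-0.2,0,0,-0.083,0,0.111,0.067,-0.3,0,0,-0.083,0,0.111,0.067,-0.4,0,0,-0.083,0,0.111,0.067,-0.48,0,0,-0.083,0,0.111,0.067,-0.524,0,0,-0.083,0,0.111,0.067,-0.524,0,0,-0.083,0,0.111,0.067,-0.524,0,0,-0.083,0]
}}

```text
t: 5.08
tcp_pos: [0.5485, 0.1729, 0.0695]
eef_rot: [3.141, -0.002, 0.299]
ft_force: [-0.2, 0.3, 0.2]
gripper_width: -0.0
grip_force: 0.0
```

```bash
python3 - <<'E'
from h import *
p=snap('wrist','w3');q=snap('scene','s3')
a=cv2.imread('pics/w3.png');b=cv2.resize(cv2.imread('pics/s3.png')[200:350,260:400],(392,420))
m=cv2.resize(np.hstack([a,b]),(800,353));cv2.imwrite('pics/m3.png',cv2.convertScaleAbs(m,alpha=1.4))
E
```

```text
(no output)
```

View pics/m3.png

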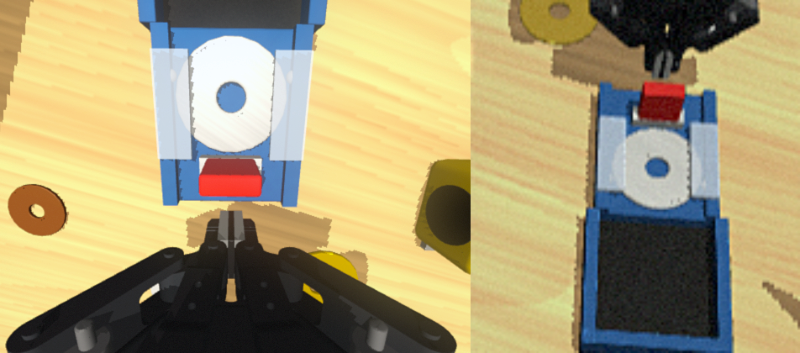

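The fingers are shut, centred behind the tab and aligned with the feeder axis (wrist: tip at (230,235), tab at (230,180)). Next I push.

Call:
{"name": "apply_moves", "arguments": {
  "deltas": [0.019,0.006,0,0,0,0,0,0.034,0.0105,0,0,0,0,0,0.05,0.015,0,0,0,0,0,0.065,0.02,0,0,0,0,0,0.08,0.0245,0,0,0,0,0,0.096,0.029,0,0,0,0,0,0.115,0.035,0,0,0,0,0,0.134,0.041,0,0,0,0,0,0.153,0.047,0,0,0,0,0,0.165,0.0505,0,0,0,0,0]
}}

```text
t: 6.42
tcp_pos: [0.6284, 0.1973, 0.0678]
eef_rot: [3.14, 0.006, 0.3]
ft_force: [-4.8, -3.9, 4.8]
gripper_width: -0.002
grip_force: 3.5
```

```bash
python3 - <<'E'
from h import *
print(manip.state()['tcp_pos'],manip.state()['ft_force'])
q=snap('scene','s4');p=snap('side','d4')
b=cv2.resize(cv2.imread('pics/s4.png')[210:360,280:400],(336,420));a=cv2.resize(cv2.imread('pics/d4.png')[130:235,200:330],(464,375))
m=np.zeros((420,800,3),np.uint8);m[:,:336]=b;m[:375,336:]=a;cv2.imwrite('pics/m4.png',cv2.convertScaleAbs(m,alpha=1.4))
E
```

```text
[0.62841257 0.19729706 0.06781822] [-4.76927743 -3.90508613  4.79569528]
```

View pics/m4.png

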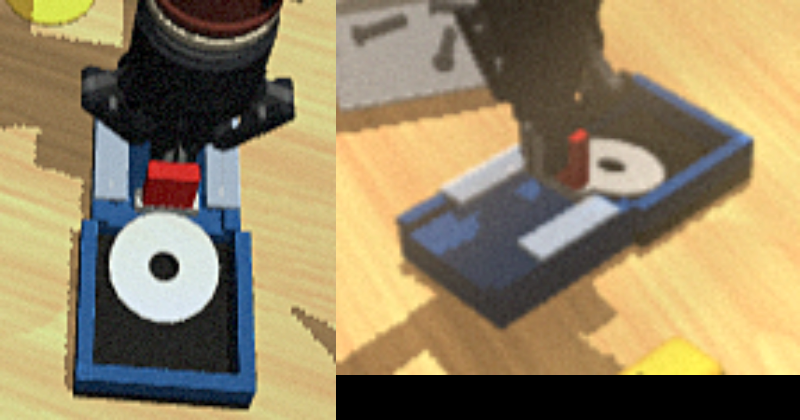

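The washer is pushed most of the way over the tray, near (163,267) in the left panel. I'll push on toward the stop.

Call:
{"name": "apply_moves", "arguments": {
  "deltas": [0.01,0.003,0,0,0,0,0,0.02,0.006,0,0,0,0,0,0.029,0.009,0,0,0,0,0,0.036,0.011,0,0,0,0,0,0.036,0.011,0,0,0,0,0]
}}

```text
t: 7.15
tcp_pos: [0.6455, 0.2025, 0.0677]
eef_rot: [3.14, 0.008, 0.3]
ft_force: [-7.4, -4.8, 4.7]
gripper_width: -0.0
grip_force: 4.0
```

Call:
{"name": "apply_moves", "arguments": {
  "deltas": [0.005,0.0015,0,0,0,0,0,0.01,0.003,0,0,0,0,0,0.01,0.003,0,0,0,0,0]
}}

```text
t: 7.52
tcp_pos: [0.6459, 0.2026, 0.0677]
eef_rot: [3.141, 0.021, 0.3]
ft_force: [-19.2, -7.3, 14.8]
gripper_width: 0.004
grip_force: 10.4
```

The force has climbed to about 20 N with no further motion, so this is the stop. Next I retract, letting the slide return, and lift.

Call:
{"name": "apply_moves", "arguments": {
  "deltas": [-0.03,-0.009,0,0,0,0,0,-0.07,-0.021,0,0,0,0,0,-0.11,-0.034,0,0,0,0,0,-0.15,-0.046,0,0,0,0,0,-0.19,-0.058,0,0,0,0,0,-0.23,-0.07,0,0,0,0,0,-0.27,-0.082,0.05,0,0,0,0,-0.3,-0.09,0.15,0,0,0,0,-0.3,-0.09,0.25,0,0,0,0,-0.3,-0.09,0.3,0,0,0,0]
}}

```text
t: 8.78
tcp_pos: [0.5051, 0.1609, 0.2224]
eef_rot: [3.141, -0.007, 0.299]
ft_force: [0.0, 0.4, 0.6]
gripper_width: 0.0
grip_force: 0.0
```

```bash
python3 - <<'E'
from h import *
print(manip.state()['tcp_pos'],manip.state()['eef_rot'],manip.state()['joint_positions'])
q=snap('scene','s5');p=snap('wrist','w5')
b=cv2.resize(cv2.imread('pics/s5.png')[210:360,280:400],(336,420));a=cv2.resize(cv2.imread('pics/w5.png'),(464,348))
m=np.zeros((420,800,3),np.uint8);m[:,:336]=b;m[:348,336:]=a;cv2.imwrite('pics/m5.png',cv2.convertScaleAbs(m,alpha=1.4))
E
```

```text
[0.50506511 0.16091491 0.22239921] [ 3.14086254 -0.00692749  0.29949315] [1.75921800e-01 3.65963252e-02 1.86794086e+00 1.37198003e-04
 1.23009082e+00 1.44718211e+00]
```

View pics/m5.png

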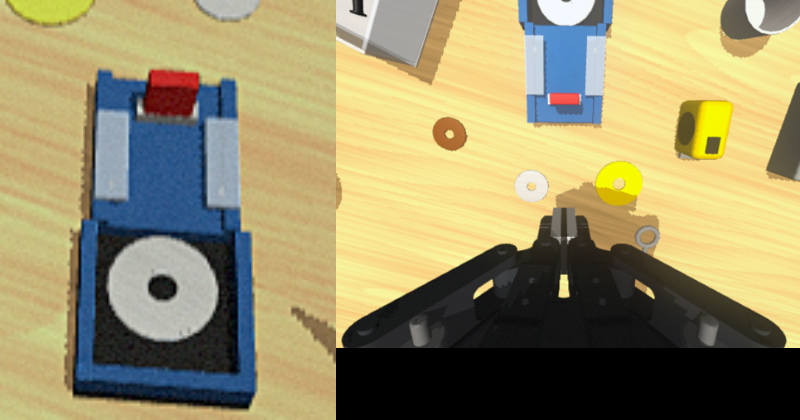

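The washer lies flat on the pad (left panel: washer (162,287)) and the slide is back at rest. Next is the dial.

Call:
{"name": "apply_moves", "arguments": {
  "deltas": [0.04,-0.1,0,0,0,-0.04,20,0.08,-0.2,0,0,0,-0.08,35,0.12,-0.3,0,0,0,-0.12,45,0.16,-0.4,0,0,0,-0.16,45,0.2,-0.5,0,0,0,-0.16,45,0.24,-0.6,0,0,0,-0.16,45,0.276,-0.678,0,0,0,-0.16,45,0.276,-0.678,-0.08,0,0,-0.16,45,0.276,-0.678,-0.16,0,0,-0.16,45,0.276,-0.678,-0.16,0,0,-0.16,45]
}}

```text
t: 10.12
tcp_pos: [0.6366, -0.1771, 0.1312]
eef_rot: [-3.135, 0.011, 0.173]
ft_force: [-0.3, 0.7, -0.0]
gripper_width: 0.528
grip_force: 0.0
```

```bash
python3 - <<'E'
from h import *
print({k:manip.state()[k] for k in('tcp_pos','eef_rot','joint_positions','gripper_width')})
q=snap('scene','s6');p=snap('wrist','w6');d=snap('side','d6')
b=cv2.resize(cv2.imread('pics/s6.png')[165:285,90:210],(300,300));a=cv2.resize(cv2.imread('pics/w6.png'),(400,300));c=cv2.resize(cv2.imread('pics/d6.png')[230:380,300:440],(280,300))
m=np.zeros((600,800,3),np.uint8);m[:300,:300]=b;m[:300,300:700]=a;m[300:,:280]=c;cv2.imwrite('pics/m6.png',cv2.convertScaleAbs(m,alpha=1.5))
E
```

```text
{'tcp_pos': array([ 0.63656165, -0.1771084 ,  0.13117589]), 'eef_rot': array([-3.13486234,  0.01083963,  0.17342361]), 'joint_positions': array([-3.77530493e-01,  4.13741976e-01,  1.59872679e+00,  6.60219779e-05,
        1.14188277e+00,  1.01985086e+00]), 'gripper_width': 0.5284399737497105}
```

View pics/m6.png

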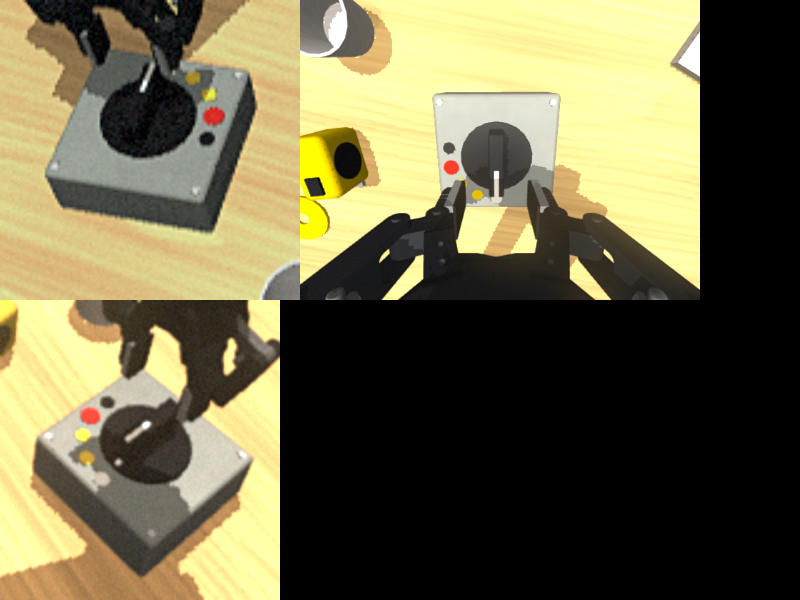

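The wrist view shows the bar centred between the open fingers, at (497,165) in the montage, and aligned with them. A hold row will check settling before I go down.

Call:
{"name": "apply_moves", "arguments": {
  "deltas": [0,0,0,0,0,0,45,0,0,0,0,0,0,45]
}}

```text
t: 10.52
tcp_pos: [0.642, -0.1789, 0.1404]
eef_rot: [3.14, -0.003, 0.174]
ft_force: [-0.4, 0.1, 0.4]
gripper_width: 0.531
grip_force: 0.0
```

Call:
{"name": "apply_moves", "arguments": {
  "deltas": [0.003,0.002,-0.04,0,0,0,45,0.003,0.002,-0.08,0,0,0,45,0.003,0.002,-0.118,0,0,0,45,0.003,0.002,-0.118,0,0,0,45,0.003,0.002,-0.118,0,0,0,45]
}}

```text
t: 11.15
tcp_pos: [0.6421, -0.1776, 0.0789]
eef_rot: [-3.141, 0.001, 0.174]
ft_force: [-0.1, -0.1, 0.4]
gripper_width: 0.527
grip_force: 0.0
```

Call:
{"name": "apply_moves", "arguments": {
  "deltas": [0.002,0,0.002,0,0,0,30,0.002,0,0.002,0,0,0,15,0.002,0,0.002,0,0,0,5,0.002,0,0.002,0,0,0,5,0.002,0,0.002,0,0,0,5,0.002,0,0.002,0,0,0,5]
}}

```text
t: 11.9
tcp_pos: [0.6438, -0.1767, 0.0815]
eef_rot: [-3.141, -0.001, 0.174]
ft_force: [-2.5, 4.5, 5.5]
gripper_width: 0.153
grip_force: 61.1
```

The bar is gripped. Next is the clockwise turn, the first 40°.

Call:
{"name": "apply_moves", "arguments": {
  "deltas": [0,0,0,0,0,-0.12,5,0,0,0,0,0,-0.25,5,0,0,0,0,0,-0.38,5,0,0,0,0,0,-0.5,5,0,0,0,0,0,-0.63,5,0,0,0,0,0,-0.76,5,0,0,0,0,0,-0.89,5,0,0,0,0,0,-0.89,5,0,0,0,0,0,-0.89,5]
}}

```text
t: 13.02
tcp_pos: [0.6437, -0.177, 0.0814]
eef_rot: [-3.141, -0.0, -0.525]
ft_force: [-1.9, 3.9, 6.2]
gripper_width: 0.153
grip_force: 61.1
```

Call:
{"name": "apply_moves", "arguments": {
  "deltas": [0,0,0,0,0,-0.13,5,0,0,0,0,0,-0.26,5,0,0,0,0,0,-0.4,5,0,0,0,0,0,-0.53,5,0,0,0,0,0,-0.66,5,0,0,0,0,0,-0.777,5,0,0,0,0,0,-0.777,5,0,0,0,0,0,-0.777,5]
}}

```text
t: 14.02
tcp_pos: [0.6435, -0.1771, 0.0815]
eef_rot: [-3.141, 0.0, -1.135]
ft_force: [-2.1, 2.8, 6.0]
gripper_width: 0.148
grip_force: 61.2
```

```bash
python3 - <<'E'
from h import *
s=manip.state();print({k:s[k] for k in('t','tcp_pos','eef_rot','joint_positions','moment')})
q=snap('scene','s7');p=snap('wrist','w7');d=snap('side','d7')
b=cv2.resize(cv2.imread('pics/s7.png')[165:285,90:210],(400,400),interpolation=cv2.INTER_CUBIC);a=cv2.resize(cv2.imread('pics/w7.png')[:200,180:400],(400,364));c=cv2.resize(cv2.imread('pics/s7.png')[220:350,280:400],(180,195))
m=np.zeros((600,800,3),np.uint8);m[:400,:400]=b;m[:364,400:]=a;m[400:595,:180]=c;m[400:600,200:400]=cv2.resize(cv2.imread('pics/d7.png')[230:380,300:440],(200,200))
cv2.imwrite('pics/m7.png',cv2.convertScaleAbs(m,alpha=1.7))
E
```

```text
{'t': 14.025, 'tcp_pos': array([ 0.64353521, -0.17713573,  0.08145319]), 'eef_rot': array([-3.14126906e+00,  3.28999297e-04, -1.13491749e+00]), 'joint_positions': array([-3.73867862e-01,  4.81016638e-01,  1.60973185e+00,  5.31457395e-04,
        1.05085928e+00,  2.33158196e+00]), 'moment': array([0.5677535 , 0.35090163, 0.16340135])}
```

View pics/m7.png

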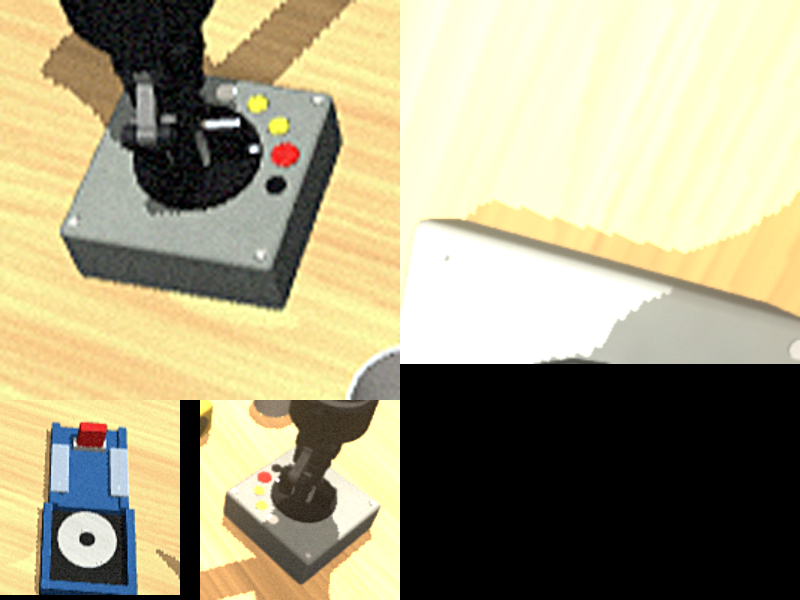

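The pointer line runs (203,124) to (240,122) in the left panel, and the skirt mark at (254,149) faces the red dot at (285,155). I'll check the angle numerically before handing in.

```bash
python3 - <<'E'
from h import *
import pickle
S=pickle.load(open('P0.pkl','rb'))['scene']
g=lambda u,v,z:atz(S,(90+u/3.3333-.35,165+v/3.3333-.35),z)[:2]
an=lambda d:np.degrees(np.arctan2(d[1],d[0]))
C=np.array([.6437,-.1776])
print('line',an(g(240,122,.083)-g(203,124,.083)),'mark',an(g(254,149,.057)-C),'red',an(g(285,155,.05)-C),'expected',190-75)
E
```

```text
line 115.0777363906635 mark 114.81392846307189 red 114.48578585171154 expected 115
```

```bash
python3 -c "
from workcell import manip
print(manip.close_job())"
```

```text
the job is handed in; nothing more can be done
None
```

The job is handed in: the washer lies flat on the black pad with the slide sprung back, and the fingers are holding the dial at the red dot (pointer line measured at 115.1°, red dot at 114.5°).

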